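# Swap the combustion-chamber insert in a two-piece cylinder head

## Robot

A 6-joint arm with a two-finger parallel gripper is mounted at the origin on the work surface. World frame = base frame: x ahead of the robot, y to its left, z up, the work surface at z = 0. Lengths are in m, angles in rad, forces in N, time in s.
With the tool pointing down it reaches from about 0.25 to 0.8 m from the base axis. Payload 8.5 kg.
Tool frame: the origin (TCP) lies midway between the tips of the shut fingers; the grasp point (between the pads) lies 19 mm behind it (manip.grasp_offset is the distance from the TCP to the grasp point, in m); z points along the fingers, y is the line along which they close (so a half turn about z gives the same grasp; the last joint's range is limited). The gripper opens to 85 mm and grips with 20 to 120 N. Pads are 22 mm wide; open, the fingers measure 114 mm over their backs; the gripper's body (76 mm by 85 mm) begins 54 mm behind the grasp point. The pads swing forward as they close: fully open they stand 13 mm farther back than shut.
Start: joints at [-1.19, 0.238, -0.013, 1.319, 0, 1.571], TCP at [0.195, -0.487, 0.231] pointing down, gripper open.
Joint ranges: [-2.66, 2.66], [-1.03, 1.9], [-1.14, 1.46], [-1.82, 2.27], [-1.45, 1.34], [-3.14, 3.14]. Speed limits (rad/s): [2.22, 2.22, 2.79, 3.14, 3.14, 3.14].

## Interface

Orientations are given as a rotation vector (axis times angle).
In Python, from workcell import manip gives the robot as it stands. The module is installed in compiled form; this text tells all that it offers.
- The arm moves only by the tool send_rows, never from a script. Its argument "steps" is a list that holds one entry, the list of rows, each a list of 7 numbers: the shift along the tool's x, y, z in m, then the turn, a rotation vector about the tool's x, y, z in rad, then the opening, from -1 (shut) to 1 (fully open), so that 0 is half open. In form: [[[dx, dy, dz, wx, wy, wz, gripper], ...]]. A call has 1 to 12 rows; each row shifts and turns the commanded pose from where the row before left it, along the tool's axes as they then stand; what a row does not reach is not made up. A row lasts 1/8 s, in which the tool goes at most 62.5 mm and 10.7 degrees, less where a joint would pass 70% of its speed; a pose out of reach is approached as far as the arm can. A call is refused whole if a number of a shift passes 0.0625 or a number of a turn 0.188, either way. A call with a gripper value outside its range is refused whole. The fingers move at their own pace and stop on an object; "grip_force" is the grip in N (left out, the last holds). Time passes only in rows, so rows that do not move let the fingers close. It gives the time, the measured TCP pose, the force, the opening and the grip force at its end, in the units of the state.
- manip.read_state(): the state, without advancing time (a new reading comes with each control period).
- manip.grab_frame(name): name is "side" or "top"; returns the picture (480x640x3 uint8, red, green, blue); there is no depth.
- manip.camera_model(name): a dict with "intrinsics" (3x3 intrinsics, pixels), "origin" and "orientation" of the camera in the world. Camera axes: x right, y up, looking along -z (the intrinsics and any distortion apply to the point x, -y, -z); pixel columns grow to the right and rows downward; lengths in m; the calibration is good to about 2 mm. A picture is of the moment at which its call begins. camera_model takes no time and is no camera call.
- manip.sign_off(): hands the job in; it is judged then, once.
The state is a dict: "time_s": time; "joint_pos": joint angles; "joint_velocities": joint speeds; "joint_efforts": joint torques, N m; "eef_pos": TCP position; "tcp_rot": TCP orientation; "ft_force": force on the tool from outside, world axes, zero at the start; "torque": the same for the moment, N m; "grip_width": opening from 0.0 (shut) to 1.0 (fully open); "grasp_force": force on a finger pad.
Only numpy, scipy, OpenCV 4.12 (cv2) and the standard library are available. Lean on these libraries where they do the work, as an engineer would, in place of code of your own. Each camera call takes 0.05 s, during which the arm holds its last target. There are 200 camera calls.

## Task

Change the red head insert in the engine cylinder for the blue one: first take the yellow dust bung and then the aluminium head cover off and set both on the black rubber mat, and only then lift out the red insert, stand it in the empty red dish, and put the blue insert into the cylinder's bore so that it sits flat. Then close the engine up again: cover down flat over its four studs, yellow bung back in the well on top. Set the metal parts down rather than dropping them, and leave the green insert, the carburettor and the dish of nuts where they are.

Things in the scene. Friction and masses are not known exactly. Their poses are not given: they have to be found in the camera images.
- bung_mid (a point): Yellow plastic dust bung, 48 mm tall, 40 g: stem 22 mm dia x 14 below, grip 28 mm dia x 34 above. Drops loosely into an insert's well until the shoulder under the grip rests on the boss's top; can stand upright on its stem. Point: on the axis, 24 mm above the stem's foot; z up.
- cover_mid (a point): Bare-aluminium head cover, 0.4-0.75 kg: plate 124 x 124 x 18 mm, round neck on top 58 mm dia, 48 bore, 32 tall (grip it fingers along x or y, between studs). Four 11 mm holes at x, y = +-46 mm (any quarter turn fits). Recess below 77 mm dia x 8 for an insert's flange; the boss stands 4 mm out of the neck. Point: on the axis, 25 mm above its underside; x, y along the sides, z up.
- red_mid (a point): Red head insert, 60 mm tall, 0.16-0.26 kg, round: spigot 50 mm dia x 6 at the foot, red flange 72 mm dia x 8, then upright red boss 40 mm dia x 46 (grip near its top) with an open well 25 mm dia, 24 deep in its top. Point: on the axis, 30 mm above its underside; z up. Starts in the cylinder under cover and bung; only the boss's rim shows.
- blue_mid (a point): Blue head insert, 60 mm tall, 0.16-0.26 kg, round: spigot 50 mm dia x 6 at the foot, blue flange 72 mm dia x 8, then upright blue boss 40 mm dia x 46 (grip near its top) with an open well 25 mm dia, 24 deep in its top. Point: on the axis, 30 mm above its underside; z up. Starts in the blue dish (same size as the red one).
- green_mid (a point): Green head insert, same shape as the red and blue ones, standing in the green dish; not needed. Point: on the axis, 30 mm above its underside; z up.
- seat (a point): Black finned engine cylinder, 132 x 132 mm on a 170 x 150 steel plate, fixed. Point: centre of its flat top face, 100 mm above the bench; z up. In the middle the open bore, 54 mm dia, takes an insert's spigot so that the flange lies on the face. Four studs 8 mm dia, tapered tips, stand 27 mm above the face at x, y = +-46 mm.
- mat: Flat black rubber mat fixed on the bench, 160 mm along its x, 230 mm along its y, 4 mm thick: the side area for parts taken off. Origin: centre of its underside; z up.
- dish_red_floor (a point): Empty red round dish, fixed to the bench: inside 92 mm dia at the floor, rim 104 mm dia and 12 mm above the bench, floor 3 mm above the bench. Point: centre of the inner floor.
- carburettor_mid (a point): Grey metal carburettor standing on the bench, about 90 x 65 mm, 135 mm tall; not to be disturbed. Point: on its middle line, 50 mm above the bench.
- nut_dish_mid (a point): Small round steel dish with brass nuts, 86 mm dia, 18 mm tall; not to be disturbed. Point: its centre, 9 mm above the bench.
Not all that is in view belongs to the job. Leave any turquoise look-alike of the part that bears bung_mid alone.

How it is judged:
By the outcome, as a careful person would: the job done as asked, in the order asked, and still so for the second after the job is handed in, with the robot touching nothing.
It also fails if it takes over 141 s, if anything falls off the work surface, if the arm or the gripper's body presses on something with over 40 N, if the wrist force passes 120 N, or if a joint passes its speed limit or range.

## Working session

There is one attempt and no reset: what is moved stays moved. The work goes in short steps, Python scripts to look and compute and a tool call to move; the robot and the scene stay as the last step left them, time stands still between calls to the robot, and variables do not carry over. Pictures are saved under pics/ and viewed, at most 14 in all, crops included, and the job is handed in when it is done.

Besides the shell and the picture viewer there is one more tool, called after "Request:" by a JSON object that holds its "fn" and its "kwargs", one argument or row to a line. send_rows: Moves the arm, as the interface text tells. Its arguments: {"type":"object","properties":{"steps":{"type":"array"},"grip_force":{"type":"number"}},"required":["steps"]}

```bash
mkdir -p pics; ls
python3 - <<'E'
from workcell import manip
import cv2
for n in("side","top"):
    cv2.imwrite(f"pics/{n}0.png",manip.grab_frame(n)[:,:,::-1])
    print(n,manip.camera_model(n))
s=manip.read_state();print(s, manip.grasp_offset)
E
```

```text
pics
side {'intrinsics': array([[531.09576091,   0.        , 323.90278246],
       [  0.        , 531.09576091, 240.54365965],
       [  0.        ,   0.        ,   1.        ]]), 'origin': array([0.30804471, 1.13264518, 0.74623184]), 'orientation': array([ 0.11663385, -1.51539273, -2.55019829])}
top {'intrinsics': array([[568.67247294,   0.        , 318.72935503],
       [  0.        , 568.67247294, 233.40533084],
       [  0.        ,   0.        ,   1.        ]]), 'origin': array([0.3394523 , 0.00561088, 1.38085513]), 'orientation': array([ 0.10064014, -0.11272075, -1.55798582])}
{'time_s': 0.1, 'joint_pos': array([-1.18997233e+00,  2.38707277e-01, -1.41494420e-02,  1.31921622e+00,
       -1.17391781e-05,  1.57078879e+00]), 'joint_velocities': array([ 2.12603239e-04, -1.56724159e-03,  1.91393795e-03, -1.03760239e-03,
        2.16414468e-04,  4.67188098e-05]), 'joint_efforts': array([ 5.36725838e-04, -5.39721072e+01,  3.46999168e+01,  1.33861604e-02,
        1.60852989e-05, -1.24855113e-06]), 'eef_pos': array([ 0.1949936 , -0.48704504,  0.23075699]), 'tcp_rot': array([-3.08358161e+00, -5.94363504e-01,  3.97471059e-04]), 'ft_force': array([-0.07652665,  0.71627672, -0.22818493]), 'torque': array([-0.00069132,  0.04238593,  0.00684734]), 'grasp_force': 0.0, 'grip_width': 1.002615210016996} 0.0187
```

View pics/side0.png

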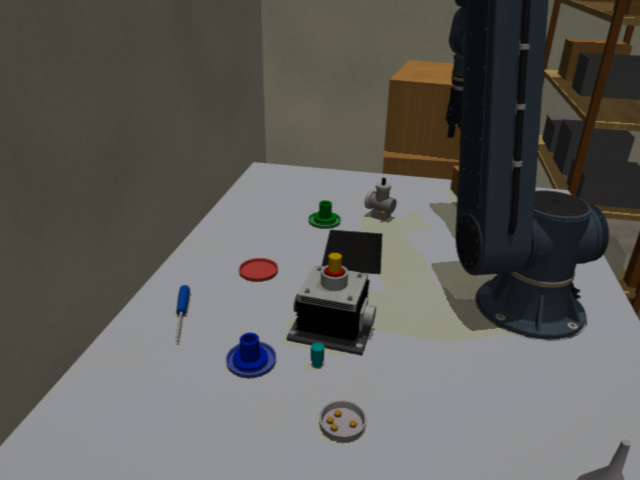

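View pics/top0.png

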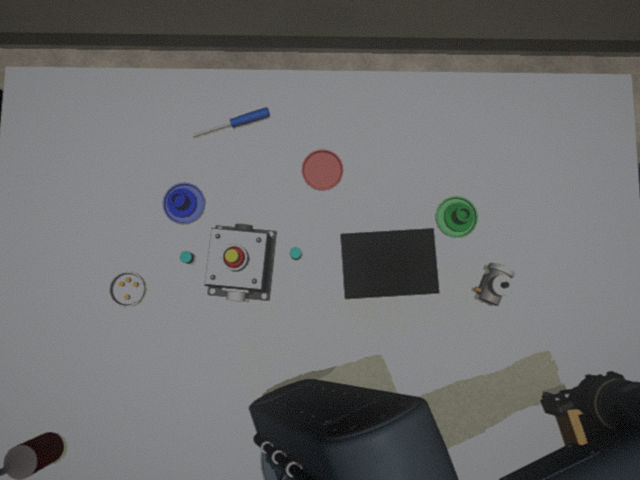

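Side view: yellow bung (335,262) on the cover at (335,285), red dish (259,269), blue insert (250,350), mat (353,251), green (325,213). Top view: bung (232,256), blue (183,202), red dish (322,170), mat (390,263). Candidates for the bung: yellow (232,256) in the engine, and turquoise (187,257) and (296,254) on the bench. Yellow is the one described. I'll confirm it in an enlarged crop.

```bash
cat > h.py <<'E'
import numpy as np, cv2
from workcell import manip
from scipy.spatial.transform import Rotation as R
def cam(n):
    c=manip.camera_model(n); return c["intrinsics"],np.array(c["origin"]),R.from_rotvec(c["orientation"]).as_matrix()
def ray(n,uv):
    K,o,M=cam(n); p=np.linalg.solve(K,[uv[0],uv[1],1.]); d=M@(p*[1,-1,-1]); return o,d/np.linalg.norm(d)
def proj(n,P):
    K,o,M=cam(n); p=(M.T@(np.array(P)-o))*[1,-1,-1]; q=K@p; return q[:2]/q[2]
def plane(n,uv,z):
    o,d=ray(n,uv); return o+d*(z-o[2])/d[2]
def tri(a,b):
    (o,d),(p,e)=ray("side",a),ray("top",b)
    s=np.linalg.lstsq(np.c_[d,-e],p-o,rcond=None)[0]
    A,B=o+d*s[0],p+e*s[1]; return (A+B)/2,np.linalg.norm(A-B)
def blobs(img,lo,hi,roi=None,amin=15):
    h=cv2.cvtColor(img,cv2.COLOR_RGB2HSV); m=cv2.inRange(h,np.array(lo),np.array(hi))
    if roi: k=np.zeros_like(m); x0,y0,x1,y1=roi; k[y0:y1,x0:x1]=1; m=m*k
    n,l,st,c=cv2.connectedComponentsWithStats(m)
    return [(st[i][4],c[i].round(1),st[i][:4],l==i) for i in range(1,n) if st[i][4]>=amin]
E
python3 - <<'E'
import cv2,numpy as np
from h import *
t=cv2.imread("pics/top0.png");s=cv2.imread("pics/side0.png")
a=cv2.resize(t[205:315,155:315],None,fx=5,fy=5,interpolation=cv2.INTER_CUBIC)[:, :800]
b=cv2.resize(s[245:355,280:390],None,fx=5,fy=5,interpolation=cv2.INTER_CUBIC)
a=cv2.resize(a,(436,300));b=cv2.resize(b,(300,300))
cv2.imwrite("pics/crop1.png",np.hstack([a,b]))
T=t[:,:,::-1].copy();S=s[:,:,::-1].copy()
for n,I in(("top",T),("side",S)):
  for nm,lo,hi in(("yel",(18,150,100),(32,255,255)),("blue",(110,120,40),(130,255,255)),("green",(50,120,30),(75,255,255)),("red",(0,90,60),(8,255,255)),("red2",(170,90,60),(180,255,255)),("turq",(80,120,60),(95,255,255))):
    for q in blobs(I,lo,hi,amin=25): print(n,nm,q[0],q[1],q[2])
E
```

```text
top blue 303 [249.6 116.8] [231 108  38  19]
top blue 612 [180.9 202. ] [166 188  31  30]
top green 514 [459.  216.5] [445 203  29  28]
top red 1201 [322.2 169.6] [303 150  40  40]
top red 88 [236.8 258.7] [227 248  17  20]
top turq 84 [295.3 252.8] [291 248  10  11]
top turq 90 [185.8 256.6] [181 252  11  10]
side yel 68 [334.8 255.7] [329 253  13   7]
side blue 1537 [250.6 356.7] [227 333  49  45]
side green 518 [324.4 216.3] [309 201  31  27]
side red 721 [258.  269.2] [239 258  39  24]
side red 105 [334.2 272.5] [325 266  19  11]
side turq 109 [317.4 346.6] [311 342  14  10]
```

View pics/crop1.png

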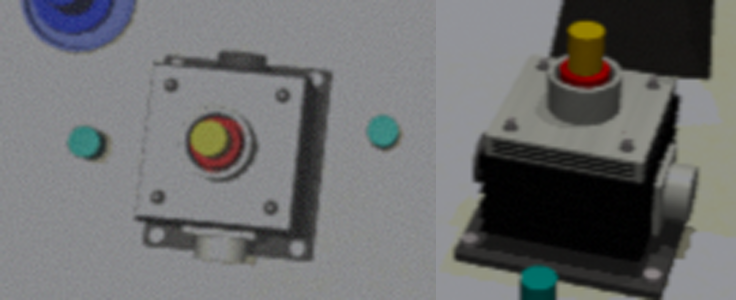

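The crop confirms it: the yellow bung sits in the engine's well, at top (231,256) and side (335,256). The turquoise caps stand on the bench either side and stay untouched. The four stud tips are visible in both views.

Run:
```python
from h import *
np.set_printoptions(precision=4,suppress=True)
T=cv2.imread("pics/top0.png")[:,:,::-1].copy();S=cv2.imread("pics/side0.png")[:,:,::-1].copy()
k=2.727
t=lambda u,v:(155+(u+.5)/2.725-.5,205+(v+.5)/k-.5)
s=lambda u,v:(280+(u-436+.5)/k-.5,245+(v+.5)/k-.5)
print("bungtop",tri(s(587,31),t(208,138)))
P=[]
for n,a,b in(("A++",(511,125),(171,85)),("B+-",(543,65),(283,95)),("C-+",(627,145),(157,197)),("D--",(652,84),(271,208))):
    r=tri(s(*a),t(*b));P.append(r[0]);print(n,r, plane("top",t(*b),.127)[:2], plane("side",s(*a),.127)[:2])
Pz=np.array([plane("top",t(*b),.127)[:2] for b in((171,85),(283,95),(157,197),(271,208))])
c=Pz.mean(0);print("studs top centre",c,"side",np.mean([plane("side",s(*a),.127)[:2] for a in((511,125),(543,65),(627,145),(652,84))],0))
v=(Pz[0]-Pz[2]+Pz[1]-Pz[3]);print("yaw x axis deg",np.degrees(np.arctan2(v[1],v[0])), np.linalg.norm(v)/2)
v=(Pz[0]-Pz[1]+Pz[2]-Pz[3]);print("yaw from y",np.degrees(np.arctan2(-v[0],v[1])), np.linalg.norm(v)/2)
# dishes: outer colour outlines
def ell(I,lo,hi,roi):
    h=cv2.cvtColor(I,cv2.COLOR_RGB2HSV);m=cv2.inRange(h,np.array(lo),np.array(hi));k=np.zeros_like(m);x0,y0,x1,y1=roi;k[y0:y1,x0:x1]=m[y0:y1,x0:x1]
    cs,_=cv2.findContours(k,cv2.RETR_EXTERNAL,cv2.CHAIN_APPROX_NONE);c=max(cs,key=cv2.contourArea);return cv2.fitEllipse(c)
for nm,lo,hi,rt,rs in(("red",(0,60,60),(12,255,255),(290,140,360,200),(225,250,290,290)),
  ("blue",(105,60,30),(130,255,255),(150,170,220,235),(210,340,290,385)),
  ("green",(45,70,20),(80,255,255),(425,185,490,250),(300,212,350,235))):
    a=ell(T,lo,hi,rt);b=ell(S,lo,hi,rs)
    print(nm,"dish top",a,"side",b); print("  z.012:",plane("top",a[0],.012)[:2],plane("side",b[0],.012)[:2],"tri",tri(b[0],a[0]))
# mat
g=cv2.cvtColor(T,cv2.COLOR_RGB2GRAY);m=(g<50).astype(np.uint8);k=np.zeros_like(m);k[220:305,330:450]=m[220:305,330:450]
cs,_=cv2.findContours(k,0,1);r=cv2.minAreaRect(max(cs,key=cv2.contourArea));print("mat",[plane("top",q,.004)[:2] for q in cv2.boxPoints(r)],plane("top",r[0],.004))
print("turq",plane("top",(295.3,252.8),.045),plane("top",(185.8,256.6),.045))
print("carb",plane("top",(492,285),.06),"nut",plane("top",(127,289),.01))
print(R.from_rotvec(manip.read_state()["tcp_rot"]).as_matrix())
a=cv2.resize(T[165:240,145:225],(427,400),interpolation=cv2.INTER_CUBIC);b=cv2.resize(S[325:385,215:285],(373,320),interpolation=cv2.INTER_CUBIC)
o=np.zeros((400,800,3),np.uint8);o[:,:427]=a;o[:320,427:]=b;o=np.clip(o.astype(float)*1.6,0,255).astype(np.uint8);cv2.imwrite("pics/crop2.png",o[:,:,::-1])
```

```text
bungtop (array([0.4543, 0.1818, 0.1841]), np.float64(0.0008012881377169451))
A++ (array([0.5043, 0.2233, 0.1172]), np.float64(0.00030964492082057293)) [0.5032 0.2217] [0.5011 0.2375]
B+- (array([0.4973, 0.1313, 0.117 ]), np.float64(0.00013501793264366748)) [0.496  0.1303] [0.4944 0.1472]
C-+ (array([0.4126, 0.2315, 0.1179]), np.float64(1.917348150998618e-05)) [0.412  0.2299] [0.4111 0.2445]
D-- (array([0.4051, 0.1389, 0.116 ]), np.float64(0.000927972336735132)) [0.4041 0.1377] [0.4039 0.1562]
studs top centre [0.4538 0.1799] side [0.4526 0.1964]
yaw x axis deg -4.895382455314999 0.09187733474208251
yaw from y -4.722145795742096 0.09207259547244417
red dish top ((322.1991882324219, 169.42910766601562), (39.60010528564453, 39.88641357421875), 140.614501953125) side ((257.95599365234375, 269.4394836425781), (22.88568115234375, 38.67747116088867), 86.35755920410156)
  z.012: [ 0.6863 -0.0111] [0.6832 0.0037] tri (array([ 0.6885, -0.0112,  0.0023]), np.float64(0.0005396541840002868))
blue dish top ((183.23873901367188, 202.86154174804688), (39.838836669921875, 41.39632034301758), 63.76025
[... 207 characters left out ...]
4(0.0001280578350188253))
green dish top ((456.3951721191406, 216.5057830810547), (39.300662994384766, 40.61112976074219), 118.16458892822266) side ((324.1798400878906, 219.37696838378906), (15.721911430358887, 32.09416961669922), 90.65149688720703)
  z.012: [ 0.5722 -0.3402] [ 0.5698 -0.3242] tri (array([ 0.5734, -0.3425,  0.0028]), np.float64(0.0006336738187059664))
mat [array([ 0.5268, -0.0584]), array([ 0.5436, -0.2859]), array([ 0.3878, -0.2928]), array([ 0.3717, -0.0687])] [ 0.4569 -0.1763  0.004 ]
turq [0.4756 0.051  0.045 ] [0.4639 0.3085 0.045 ]
carb [ 0.4037 -0.4071  0.06  ] nut [0.3879 0.4537 0.01  ]
[[ 0.9284  0.3717 -0.0005]
 [ 0.3717 -0.9284  0.0012]
 [-0.     -0.0013 -1.    ]]
```

View pics/crop2.png

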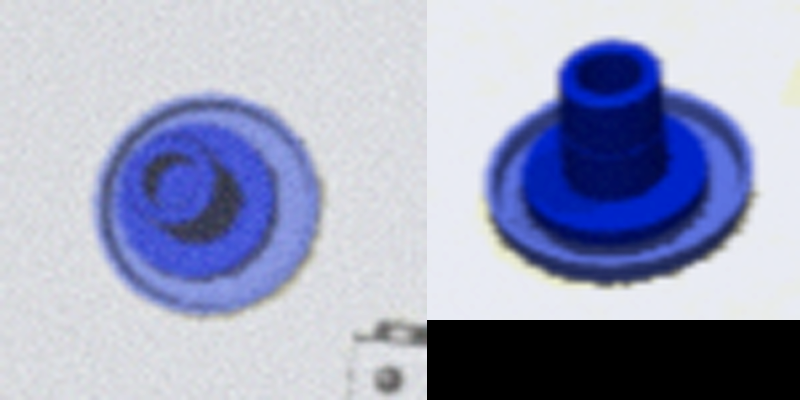

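Stud, dish and mat points agree with the text sizes: stud pitch 92 mm, mat 156 x 228 mm. Heights read up to 10 mm low (stud marks 117 against 127, bung top 184 against 188); the shift in plan is only about 1 mm. Crop 2 shows the blue boss top at top (178,199) and side (249,338). Next: blue's point and the first move.

```bash
cat >> h.py <<'E'
def go(x,y,z,yaw=-4.8,off=None):
    s=manip.read_state();M=R.from_rotvec(s["tcp_rot"]).as_matrix();yw=np.radians(yaw)
    G=np.array([[np.cos(yw),np.sin(yw),0],[np.sin(yw),-np.cos(yw),0],[0,0,-1]])
    d=np.array([x,y,z])-s["eef_pos"]
    print("turn",R.from_matrix(M.T@G).as_rotvec().round(4),"then shift",(G.T@d).round(4),"n",np.ceil(np.linalg.norm(d)/.05),"pos",s["eef_pos"].round(4),"t",round(s["time_s"],2),"F",s["ft_force"].round(1),"w",round(s["grip_width"]*85,1),"gf",round(s["grasp_force"],1))
E
python3 - <<'E'
from h import *
np.set_printoptions(precision=4,suppress=True)
print(tri((248.8,338),(178.3,198.9)),plane("top",(178.3,198.9),.063),plane("top",(181.4,202.4),.017))
print(plane("top",(230.9,255.3),.188))
go(.4545,.1810,.26)
E
```

```text
(array([0.6001, 0.3291, 0.0578]), np.float64(0.0015852580170713079)) [0.5983 0.3276 0.063 ] [0.5988 0.331  0.017 ]
[0.4543 0.1815 0.188 ]
turn [-0.0013  0.0003  0.4646] then shift [ 0.2027 -0.6874 -0.0292] n 15.0 pos [ 0.195  -0.487   0.2308] t 0.1 F [-0.1  0.7 -0.2] w 85.2 gf 0.0
```

Request:
{"fn": "send_rows", "kwargs": {
  "steps": [
    [[0,0,-0.01,0,0,0.155,1],[0,0,-0.01,0,0,0.155,1],[0,0,-0.009,0,0,0.155,1],[0.0127,-0.043,0,0,0,0,1],[0.0127,-0.043,0,0,0,0,1],[0.0127,-0.043,0,0,0,0,1],[0.0127,-0.043,0,0,0,0,1],[0.0127,-0.043,0,0,0,0,1],[0.0127,-0.043,0,0,0,0,1],[0.0127,-0.043,0,0,0,0,1],[0.0127,-0.043,0,0,0,0,1],[0.0127,-0.043,0,0,0,0,1]]
  ],
  "grip_force": 30
}}

```text
time_s: 1.6
eef_pos: [0.3417, -0.1099, 0.2602]
tcp_rot: [-3.139, 0.133, -0.0]
ft_force: [1.1, -0.8, 0.4]
grip_width: 1.002
grasp_force: 0.0
```

Request:
{"fn": "send_rows", "kwargs": {
  "steps": [
    [[0.0127,-0.043,0,0,0,0,1],[0.0127,-0.043,0,0,0,0,1],[0.0127,-0.043,0,0,0,0,1],[0.0127,-0.043,0,0,0,0,1],[0.0127,-0.043,0,0,0,0,1],[0.0127,-0.043,0,0,0,0,0.2],[0.0125,-0.042,0,0,0,0,0.2],[0,0,0,0,0,0,0.2]]
  ]
}}

```text
time_s: 2.6
eef_pos: [0.4435, 0.0597, 0.2695]
tcp_rot: [-3.038, -0.098, 0.007]
ft_force: [-0.4, 0.7, -0.0]
grip_width: 0.598
grasp_force: 0.0
```

Run:
```python
from h import *
go(.4545,.1813,.158)
cv2.imwrite("pics/side1.png",manip.grab_frame("side")[:,:,::-1])
```

```text
turn [-0.1022  0.009   0.148 ] then shift [ 0.0007 -0.1221  0.1115] n 4.0 pos [0.4435 0.0597 0.2695] t 2.6 F [-0.4  0.7 -0. ] w 50.8 gf 0.0
```

Run:
```python
from h import *
s=manip.read_state();print(s["joint_pos"].round(3),s["joint_velocities"].round(3),s["tcp_rot"])
go(.4545,.1813,.26)
```

```text
[ 0.063  0.093 -0.101  1.379  0.102  3.141] [-0.012 -0.018 -0.018  0.002 -0.007 -0.001] [-3.03823779 -0.09666259  0.00782586]
turn [-0.1016  0.0094  0.1473] then shift [ 0.0014 -0.1228  0.0094] n 3.0 pos [0.4428 0.0591 0.2694] t 2.65 F [ 0.3  0.6 -0.9] w 51.2 gf 0.0
```

View pics/side1.png

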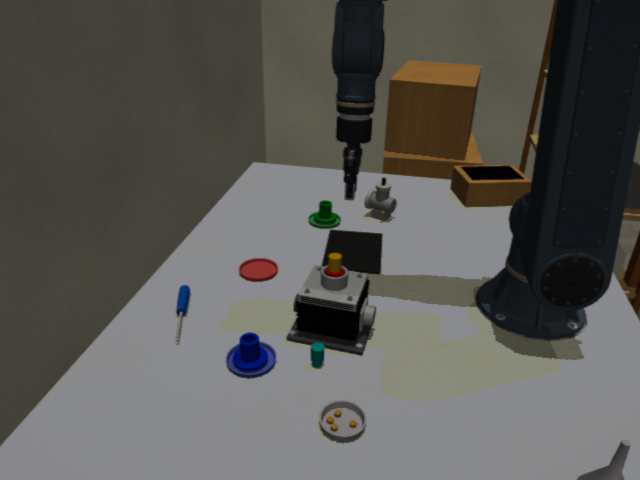

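The side view shows the arm over the bench with nothing disturbed. Joint 6 hit its upper stop at π, so I'll use the quarter-turned grasp (yaw 85.2°).

Run:
```python
from h import *
go(.4545,.1813,.26,85.2)
```

```text
turn [-0.0855 -0.071  -1.4221] then shift [0.1228 0.0014 0.0094] n 3.0 pos [0.4428 0.0591 0.2694] t 2.65 F [ 0.3  0.6 -0.9] w 51.2 gf 0.0
```

Request:
{"fn": "send_rows", "kwargs": {
  "steps": [
    [[0,0,0,-0.0107,-0.0089,-0.1778,0.2],[0,0,0,-0.0107,-0.0089,-0.1778,0.2],[0,0,0,-0.0107,-0.0089,-0.1778,0.2],[0,0,0,-0.0107,-0.0089,-0.1778,0.2],[0,0,0,-0.0107,-0.0089,-0.1778,0.2],[0,0,0,-0.0107,-0.0089,-0.1778,0.2],[0,0,0,-0.0107,-0.0089,-0.1778,0.2],[0,0,0,-0.0107,-0.0089,-0.1778,0.2],[0.041,0,0,0,0,0,0.2],[0.041,0,0,0,0,0,0.2],[0.041,0,0,0,0,0,0.2],[0,0,0,0,0,0,0.2]]
  ]
}}

```text
time_s: 4.15
eef_pos: [0.4527, 0.1829, 0.2693]
tcp_rot: [2.31, 2.129, -0.0]
ft_force: [0.2, -0.6, -0.4]
grip_width: 0.601
grasp_force: 0.0
```

Run:
```python
from h import *
go(.4545,.1813,.158,85.2)
```

```text
turn [0.0001 0.0002 0.002 ] then shift [-0.0015  0.002   0.1113] n 3.0 pos [0.4527 0.1829 0.2693] t 4.15 F [ 0.2 -0.6 -0.4] w 51.1 gf 0.0
```

Request:
{"fn": "send_rows", "kwargs": {
  "steps": [
    [[-0.0015,0.002,0.035,0,0,0,0.2],[0,0,0.035,0,0,0,0.2],[0,0,0.025,0,0,0,0.2],[0,0,0.015,0,0,0,0.2],[0,0,0,0,0,0,0.2],[0,0,0,0,0,0,-0.9],[0,0,0,0,0,0,-0.9],[0,0,0,0,0,0,-0.9],[0,0,0,0,0,0,-0.9],[0,0,0,0,0,0,-0.9]]
  ],
  "grip_force": 30
}}

```text
time_s: 5.4
eef_pos: [0.4552, 0.1798, 0.1607]
tcp_rot: [2.312, 2.125, 0.003]
ft_force: [-1.3, -0.5, 6.2]
grip_width: 0.317
grasp_force: 29.3
```

Request:
{"fn": "send_rows", "kwargs": {
  "steps": [
    [[0,0,-0.02,0,0,0,-0.9],[0,0,-0.03,0,0,0,-0.9],[0,0,-0.03,0,0,0,-0.9],[0,0,0,0,0,0,-0.9]]
  ]
}}

```text
time_s: 5.9
eef_pos: [0.4561, 0.1802, 0.2421]
tcp_rot: [2.311, 2.124, 0.008]
ft_force: [0.0, -0.1, -1.6]
grip_width: 0.314
grasp_force: 29.7
```

Run:
```python
from h import *
go(.4515,-.101,.2,85.2)
```

```text
turn [ 0.0049 -0.002  -0.0004] then shift [-0.2806  0.019   0.0421] n 6.0 pos [0.4561 0.1802 0.2421] t 5.9 F [ 0.  -0.1 -1.6] w 26.7 gf 29.7
```

Request:
{"fn": "send_rows", "kwargs": {
  "steps": [
    [[-0.04,0.0027,0,0.005,-0.002,0,-0.9],[-0.04,0.0027,0,0,0,0,-0.9],[-0.04,0.0027,0,0,0,0,-0.9],[-0.04,0.0027,0,0,0,0,-0.9],[-0.04,0.0027,0,0,0,0,-0.9],[-0.04,0.0027,0.02,0,0,0,-0.9],[-0.04,0.0027,0.04,0,0,0,-0.9],[0,0,0.045,0,0,0,-0.9],[0,0,0.045,0,0,0,-0.9],[0,0,0.03,0,0,0,-0.9],[0,0,0,0,0,0,-0.9]]
  ]
}}

```text
time_s: 7.28
eef_pos: [0.4472, -0.1009, 0.058]
tcp_rot: [-2.309, -2.122, 0.012]
ft_force: [-1.7, 0.4, -0.5]
grip_width: 0.314
grasp_force: 29.7
```

Run:
```python
from h import *
go(.4515,-.101,.0257,85.2)
```

```text
turn [-0.0092  0.0016 -0.0005] then shift [0.0003 0.0043 0.0323] n 1.0 pos [ 0.4472 -0.1009  0.058 ] t 7.28 F [-1.7  0.4 -0.5] w 26.7 gf 29.7
```

Request:
{"fn": "send_rows", "kwargs": {
  "steps": [
    [[0,0.004,0.014,-0.009,0.0016,0,-0.9],[0,0,0.012,0,0,0,-0.9],[0,0,0.005,0,0,0,-0.9],[0,0,0,0,0,0,-0.9],[0,0,0.001,0,0,0,-0.9],[0,0,0,0,0,0,-0.9]]
  ]
}}

```text
time_s: 8.02
eef_pos: [0.4534, -0.1017, 0.0282]
tcp_rot: [2.31, 2.123, 0.005]
ft_force: [0.6, -0.1, -0.9]
grip_width: 0.312
grasp_force: 29.7
```

Request:
{"fn": "send_rows", "kwargs": {
  "steps": [
    [[0,0,0.0015,0,0,0,-0.9],[0,0,0.0015,0,0,0,-0.9],[0,0,0,0,0,0,-0.9]]
  ]
}}

```text
time_s: 8.4
eef_pos: [0.4532, -0.1017, 0.025]
tcp_rot: [2.31, 2.123, 0.004]
ft_force: [0.5, -0.2, -0.8]
grip_width: 0.31
grasp_force: 29.8
```

Request:
{"fn": "send_rows", "kwargs": {
  "steps": [
    [[0,0,0.001,0,0,0,-0.9],[0,0,0.001,0,0,0,-0.9],[0,0,0,0,0,0,-0.9]]
  ]
}}

```text
time_s: 8.78
eef_pos: [0.4534, -0.1017, 0.0247]
tcp_rot: [2.309, 2.123, 0.005]
ft_force: [-7.2, 2.3, 28.7]
grip_width: 0.317
grasp_force: 32.5
```

Request:
{"fn": "send_rows", "kwargs": {
  "steps": [
    [[0,0,-0.0015,0,0,0,-0.9],[0,0,0,0,0,0,0.1],[0,0,0,0,0,0,0.1],[0,0,0,0,0,0,0.1],[0,0,-0.02,0,0,0,0.1],[0,0,-0.05,0,0,0,0.1],[0,0,-0.05,0,0,0,0.5],[0,0,-0.06,0,0,0,1],[0,0,-0.03,0,0,0,1],[0,0,0,0,0,0,1]]
  ]
}}

```text
time_s: 10.02
eef_pos: [0.4535, -0.1018, 0.2365]
tcp_rot: [2.308, 2.121, 0.008]
ft_force: [0.1, -0.5, -1.0]
grip_width: 0.999
grasp_force: 0.0
```

Run:
```python
from h import *
np.set_printoptions(precision=4,suppress=True)
go(.4545,.1808,.2,85.2)
T=manip.grab_frame("top");S=manip.grab_frame("side")
for n,I in(("top",T),("side",S)):
  for q in blobs(I,(18,120,60),(35,255,255)): print(n,q[0],q[1],q[2])
cv2.imwrite("pics/top2.png",T[:,:,::-1])
o=np.hstack([cv2.resize(T[200:310,190:450],(520,220),interpolation=2),cv2.resize(S[225:345,285:405],(240,240),interpolation=2)[:220]])
cv2.imwrite("pics/crop3.png",o[:,:,::-1])
```

```text
turn [ 0.0086  0.0011 -0.0005] then shift [ 0.2817 -0.0226  0.0365] n 6.0 pos [ 0.4535 -0.1018  0.2365] t 10.03 F [ 0.1 -0.5 -1. ] w 84.9 gf 0.0
top 16 [633.8 401.5] [631 398   7   8]
top 24 [637.3 412.5] [634 409   6   9]
top 118 [591.1 466.4] [585 453  15  27]
side 161 [630.8  19.9] [622  15  18  10]
side 844 [625.8 114.4] [611  99  29  32]
side 434 [620.2 213.1] [600 206  40  15]
side 23 [599.9 232. ] [598 228   6   7]
side 152 [350.9 254. ] [346 246  11  19]
side 174 [626.3 285.8] [619 268  17  30]
side 32 [337.3 412.7] [335 410   6   7]
side 71 [332.  423.5] [327 417  11  14]
side 33 [352.7 423.3] [350 420   6   7]
```

View pics/crop3.png

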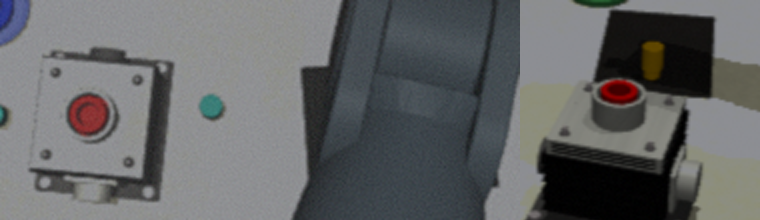

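The side crop shows the bung upright on the mat at (351,254). The red boss ring in the neck is at top (235,257).

Run:
```python
from h import *
T=cv2.imread("pics/top2.png")[:,:,::-1].copy()
for r in((0,172),):
  h=cv2.cvtColor(T,cv2.COLOR_RGB2HSV);m=cv2.inRange(h,np.array((0,80,50)),np.array((10,255,255)))|cv2.inRange(h,np.array((170,80,50)),np.array((180,255,255)))
  k=np.zeros_like(m);k[240:275,215:255]=m[240:275,215:255]
  c,_=cv2.findContours(k,0,1);e=cv2.fitEllipse(max(c,key=cv2.contourArea));print(e,plane("top",e[0],.154))
```

```text
((233.73419189453125, 256.9090881347656), (18.479707717895508, 19.91549301147461), 40.37285614013672) [0.45415834 0.18027246 0.154     ]
```

Request:
{"fn": "send_rows", "kwargs": {
  "steps": [
    [[0.047,-0.0038,0,0.0086,0.001,0,1],[0.047,-0.0038,0,0,0,0,1],[0.047,-0.0038,0,0,0,0,1],[0.047,-0.0038,0,0,0,0,1],[0.047,-0.0038,0,0,0,0,1],[0.047,-0.0038,0,0,0,0,1],[0,0,0.03,0,0,0,1],[0,0,0,0,0,0,1]]
  ],
  "grip_force": 40
}}

```text
time_s: 11.12
eef_pos: [0.451, 0.1812, 0.2016]
tcp_rot: [-2.308, -2.124, 0.013]
ft_force: [-0.0, 0.2, -0.2]
grip_width: 1.002
grasp_force: 0.0
```

Run:
```python
from h import *
go(.4545,.1808,.12,85.2)
```

```text
turn [-0.0099  0.0025  0.0008] then shift [-0.0001  0.0035  0.0816] n 2.0 pos [0.451  0.1812 0.2016] t 11.12 F [-0.   0.2 -0.2] w 85.1 gf 0.0
```

Request:
{"fn": "send_rows", "kwargs": {
  "steps": [
    [[0,0,0.02,0,0,0,1],[0,0,0,0,0,0,1],[0,0,0,0,0,0,1],[0,0,0,0,0,0,1]]
  ]
}}

```text
time_s: 11.62
eef_pos: [0.4535, 0.1814, 0.1854]
tcp_rot: [-2.311, -2.123, 0.002]
ft_force: [0.5, -0.6, -0.2]
grip_width: 0.999
grasp_force: 0.0
```

Run:
```python
from h import *
go(.4544,.1806,.12,85.2)
```

```text
turn [-0.0032 -0.001  -0.0009] then shift [-0.0007  0.001   0.0654] n 2.0 pos [0.4535 0.1814 0.1854] t 11.62 F [ 0.5 -0.6 -0.2] w 84.9 gf 0.0
```

Request:
{"fn": "send_rows", "kwargs": {
  "steps": [
    [[-0.0007,0.001,0.03,-0.0025,-0.001,0,1],[0,0,0.02,0,0,0,1],[0,0,0.01,0,0,0,1],[0,0,0.005,0,0,0,1],[0,0,0,0,0,0,1],[0,0,0,0,0,0,-0.3],[0,0,0,0,0,0,-0.3],[0,0,0,0,0,0,-0.3],[0,0,0,0,0,0,-0.3],[0,0,0,0,0,0,-0.3]]
  ],
  "grip_force": 40
}}

```text
time_s: 12.88
eef_pos: [0.4541, 0.1809, 0.1203]
tcp_rot: [-2.313, -2.126, 0.001]
ft_force: [-0.4, 0.2, 4.7]
grip_width: 0.655
grasp_force: 43.6
```

Run:
```python
from h import *
go(.4544,.1806,.12,85.2)
```

```text
turn [-0.0007  0.     -0.0004] then shift [-0.0002  0.0003  0.0003] n 1.0 pos [0.4541 0.1809 0.1203] t 12.88 F [-0.4  0.2  4.7] w 55.7 gf 43.6
```

Request:
{"fn": "send_rows", "kwargs": {
  "steps": [
    [[0,0,0,0,0,0,-0.3],[0,0,-0.01,0,0,0,-0.3],[0,0,-0.01,0,0,0,-0.3],[0,0,-0.015,0,0,0,-0.3],[0,0,-0.02,0,0,0,-0.3],[0,0,-0.02,0,0,0,-0.3],[0,0,-0.015,0,0,0,-0.3],[0,0,0,0,0,0,-0.3],[0,0,0,0,0,0,-0.3],[0,0,0,0,0,0,-0.3]]
  ],
  "grip_force": 70
}}

```text
time_s: 14.12
eef_pos: [0.4536, 0.1806, 0.2088]
tcp_rot: [-2.312, -2.125, 0.004]
ft_force: [0.2, -0.3, -4.2]
grip_width: 0.651
grasp_force: 75.7
```

Run:
```python
from h import *
go(.460,-.221,.12,85.2)
S=manip.grab_frame("side");cv2.imwrite("pics/side3.png",cv2.resize(S[170:350,240:420],(540,540),interpolation=2)[:,:,::-1])
```

```text
turn [-0.0029  0.0012 -0.0004] then shift [-0.3996  0.04    0.0888] n 9.0 pos [0.4536 0.1806 0.2088] t 14.12 F [ 0.2 -0.3 -4.2] w 55.3 gf 75.7
```

View pics/side3.png

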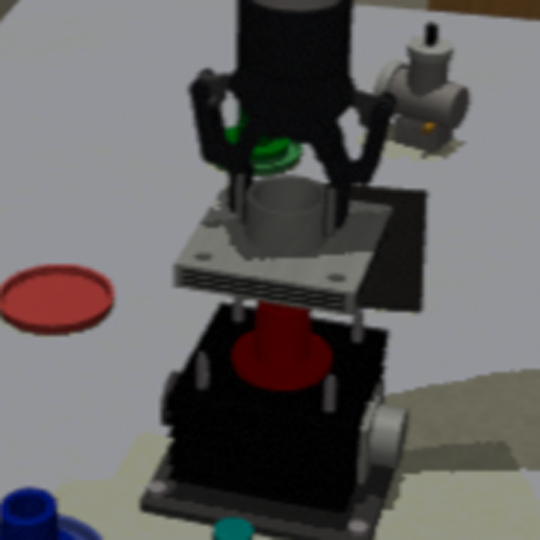

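The side crop shows the cover held clear, with the red insert still in the bore (flange at crop 283,357).

Request:
{"fn": "send_rows", "kwargs": {
  "steps": [
    [[-0.04,0.004,0,0,0,0,-0.3],[-0.04,0.004,0,0,0,0,-0.3],[-0.04,0.004,0,0,0,0,-0.3],[-0.04,0.004,0,0,0,0,-0.3],[-0.04,0.004,0,0,0,0,-0.3],[-0.04,0.004,0,0,0,0,-0.3],[-0.04,0.004,0,0,0,0,-0.3],[-0.04,0.004,0,0,0,0,-0.3],[-0.04,0.004,0,0,0,0,-0.3],[-0.04,0.004,0,0,0,0,-0.3],[0,0,0.03,0,0,0,-0.3],[0,0,0.04,0,0,0,-0.3]]
  ]
}}

```text
time_s: 15.68
eef_pos: [0.4605, -0.2222, 0.1391]
tcp_rot: [2.314, 2.124, -0.001]
ft_force: [0.8, 0.1, -4.6]
grip_width: 0.65
grasp_force: 76.0
```

Request:
{"fn": "send_rows", "kwargs": {
  "steps": [
    [[0,0,0.04,0,0,0,-0.3],[0,0,0.03,0,0,0,-0.3],[0,0,0.02,0,0,0,-0.3],[0,0,0,0,0,0,-0.3],[0,0,0,0,0,0,-0.3],[0,0,0,0,0,0,-0.3]]
  ]
}}

```text
time_s: 16.42
eef_pos: [0.4606, -0.2216, 0.0507]
tcp_rot: [2.312, 2.125, -0.001]
ft_force: [0.1, -0.1, -3.2]
grip_width: 0.647
grasp_force: 75.7
```

Run:
```python
from h import *
go(.460,-.221,.0243,85.2)
```

```text
turn [-0.      0.0011 -0.0005] then shift [ 0.0005 -0.0006  0.0264] n 1.0 pos [ 0.4606 -0.2216  0.0507] t 16.43 F [ 0.1 -0.1 -3.2] w 55.0 gf 75.7
```

Request:
{"fn": "send_rows", "kwargs": {
  "steps": [
    [[0,0,0.012,0,0,0,-0.3],[0,0,0.008,0,0,0,-0.3],[0,0,0.004,0,0,0,-0.3],[0,0,0.001,0,0,0,-0.3],[0,0,0,0,0,0,-0.3],[0,0,0.001,0,0,0,-0.3],[0,0,0,0,0,0,-0.3]]
  ]
}}

```text
time_s: 17.3
eef_pos: [0.4602, -0.2214, 0.0245]
tcp_rot: [2.313, 2.126, -0.002]
ft_force: [-2.6, 0.7, 4.0]
grip_width: 0.648
grasp_force: 77.0
```

Request:
{"fn": "send_rows", "kwargs": {
  "steps": [
    [[0,0,0,0,0,0,0.4],[0,0,0,0,0,0,1],[0,0,0,0,0,0,1],[0,0,0,0,0,0,1],[0,0,-0.03,0,0,0,1],[0,0,-0.05,0,0,0,1],[0,0,-0.05,0,0,0,1],[0,0,-0.05,0,0,0,1],[0.04,-0.004,0,0,0,0,1],[0.04,-0.004,0,0,0,0,1],[0.04,-0.004,0,0,0,0,1],[0.04,-0.004,0,0,0,0,1]]
  ]
}}

```text
time_s: 18.8
eef_pos: [0.4575, -0.0592, 0.2038]
tcp_rot: [-2.313, -2.125, 0.002]
ft_force: [0.7, -0.0, -0.0]
grip_width: 1.005
grasp_force: 0.0
```

Request:
{"fn": "send_rows", "kwargs": {
  "steps": [
    [[0.04,-0.004,0,0,0,0,1],[0.04,-0.004,0,0,0,0,1],[0.04,-0.004,0,0,0,0,1],[0.04,-0.004,0,0,0,0,1],[0.04,-0.004,0,0,0,0,1],[0.04,-0.004,0,0,0,0,1],[0,0,0,0,0,0,1],[0,0,0,0,0,0,1],[0,0,0,0,0,0,1]]
  ]
}}

```text
time_s: 19.92
eef_pos: [0.4539, 0.1799, 0.2036]
tcp_rot: [-2.314, -2.124, 0.003]
ft_force: [-0.9, 0.3, 0.6]
grip_width: 0.998
grasp_force: 0.0
```

Run:
```python
from h import *
go(.4541,.1805,.118,85.2)
```

```text
turn [-0.0017  0.0007 -0.0015] then shift [0.0006 0.0001 0.0856] n 2.0 pos [0.4539 0.1799 0.2036] t 19.93 F [-0.9  0.3  0.6] w 84.8 gf 0.0
```

Request:
{"fn": "send_rows", "kwargs": {
  "steps": [
    [[0.0006,0,0.03,0,0,0,1],[0,0,0.03,0,0,0,0.5],[0,0,0.02,0,0,0,0.5],[0,0,0.005,0,0,0,0.5],[0,0,0,0,0,0,0],[0,0,0,0,0,0,-0.5],[0,0,0,0,0,0,-0.5],[0,0,0,0,0,0,-0.5],[0,0,0,0,0,0,-0.5],[0,0,0,0,0,0,-0.5]]
  ],
  "grip_force": 40
}}

```text
time_s: 21.18
eef_pos: [0.4545, 0.1813, 0.1195]
tcp_rot: [2.313, 2.126, -0.0]
ft_force: [-0.0, -2.3, 5.3]
grip_width: 0.452
grasp_force: 41.4
```

Run:
```python
from h import *
go(.4541,.1805,.118,85.2)
```

```text
turn [ 0.      0.0003 -0.0006] then shift [-0.0008 -0.0003  0.0015] n 1.0 pos [0.4545 0.1813 0.1195] t 21.18 F [-0.  -2.3  5.3] w 38.4 gf 41.4
```

Request:
{"fn": "send_rows", "kwargs": {
  "steps": [
    [[0,0,-0.01,0,0,0,-0.5],[0,0,-0.02,0,0,0,-0.5],[0,0,-0.025,0,0,0,-0.5],[0,0,-0.02,0,0,0,-0.5],[0,0,0,0,0,0,-0.5],[0,0,0,0,0,0,-0.5]]
  ],
  "grip_force": 45
}}

```text
time_s: 21.92
eef_pos: [0.4536, 0.1813, 0.193]
tcp_rot: [-2.312, -2.125, 0.003]
ft_force: [-0.0, 0.1, -2.3]
grip_width: 0.451
grasp_force: 45.9
```

Run:
```python
from h import *
go(.6865,-.0111,.0285,85.2)
```

```text
turn [-0.0024  0.0008 -0.0004] then shift [-0.1722  0.2482  0.1645] n 7.0 pos [0.4536 0.1813 0.193 ] t 21.93 F [-0.   0.1 -2.3] w 38.3 gf 45.9
```

Request:
{"fn": "send_rows", "kwargs": {
  "steps": [
    [[-0.0215,0.031,0,0,0,0,-0.5],[-0.0215,0.031,0,0,0,0,-0.5],[-0.0215,0.031,0,0,0,0,-0.5],[-0.0215,0.031,0,0,0,0,-0.5],[-0.0215,0.031,0,0,0,0,-0.5],[-0.0215,0.031,0,0,0,0,-0.5],[-0.0215,0.031,0,0,0,0,-0.5],[-0.0215,0.031,0.03,0,0,0,-0.5],[0,0,0.045,0,0,0,-0.5],[0,0,0.045,0,0,0,-0.5],[0,0,0.02,0,0,0,-0.5],[0,0,0,0,0,0,-0.5]]
  ]
}}

```text
time_s: 23.42
eef_pos: [0.6843, -0.0109, 0.0501]
tcp_rot: [-2.31, -2.123, 0.009]
ft_force: [-0.0, 0.0, -1.9]
grip_width: 0.448
grasp_force: 46.2
```

Request:
{"fn": "send_rows", "kwargs": {
  "steps": [
    [[0,0,0,0,0,0,-0.5],[0,0,0,0,0,0,-0.5]]
  ]
}}

```text
time_s: 23.68
eef_pos: [0.6872, -0.0109, 0.0546]
tcp_rot: [2.312, 2.126, 0.0]
ft_force: [0.4, -0.1, -2.1]
grip_width: 0.45
grasp_force: 46.2
```

Run:
```python
from h import *
go(.6865,-.0111,.0285,85.2)
```

```text
turn [ 0.0005  0.0004 -0.0004] then shift [-0.0002 -0.0007  0.0261] n 1.0 pos [ 0.6872 -0.0109  0.0546] t 23.68 F [ 0.4 -0.1 -2.1] w 38.2 gf 46.2
```

Request:
{"fn": "send_rows", "kwargs": {
  "steps": [
    [[0,0,0.012,0,0,0,-0.5],[0,0,0.008,0,0,0,-0.5],[0,0,0.003,0,0,0,-0.5],[0,0,0.002,0,0,0,-0.5],[0,0,0,0,0,0,-0.5],[0,0,0.001,0,0,0,-0.5],[0,0,0,0,0,0,-0.5]]
  ]
}}

```text
time_s: 24.55
eef_pos: [0.6864, -0.0109, 0.0286]
tcp_rot: [-2.313, -2.126, 0.001]
ft_force: [-4.5, 0.1, 7.9]
grip_width: 0.451
grasp_force: 47.5
```

Request:
{"fn": "send_rows", "kwargs": {
  "steps": [
    [[0,0,0,0,0,0,0.3],[0,0,0,0,0,0,0.7],[0,0,0,0,0,0,0.7],[0,0,-0.02,0,0,0,0.7],[0,0,-0.04,0,0,0,0.7],[0,0,-0.04,0,0,0,0.7],[0,0,0,0,0,0,0.7],[0,0,0,0,0,0,0.7],[0,0,0,0,0,0,0.7]]
  ]
}}

```text
time_s: 25.68
eef_pos: [0.6857, -0.0109, 0.1257]
tcp_rot: [-2.311, -2.124, 0.005]
ft_force: [-0.1, 0.1, -0.2]
grip_width: 0.849
grasp_force: 0.0
```

Run:
```python
from h import *
go(.599,.3287,.13,85.2)
```

```text
turn [-0.004   0.0007 -0.0004] then shift [ 0.3312 -0.1149 -0.0043] n 8.0 pos [ 0.6857 -0.0109  0.1257] t 25.68 F [-0.1  0.1 -0.2] w 72.2 gf 0.0
```

Request:
{"fn": "send_rows", "kwargs": {
  "steps": [
    [[0.0414,-0.0144,0,0,0,0,0.7],[0.0414,-0.0144,0,0,0,0,0.7],[0.0414,-0.0144,0,0,0,0,0.7],[0.0414,-0.0144,0,0,0,0,0.7],[0.0414,-0.0144,0,0,0,0,0.7],[0.0414,-0.0144,0,0,0,0,0.7],[0.0414,-0.0144,0,0,0,0,0.7],[0.0414,-0.0144,0,0,0,0,0.7],[0,0,0,0,0,0,0.7],[0,0,0,0,0,0,0.7],[0,0,0,0,0,0,0.7]]
  ]
}}

```text
time_s: 27.05
eef_pos: [0.5998, 0.3276, 0.1269]
tcp_rot: [-2.314, -2.124, 0.004]
ft_force: [0.2, -0.9, -0.8]
grip_width: 0.852
grasp_force: 0.0
```

Run:
```python
from h import *
go(.599,.3287,.0295,85.2)
T=manip.grab_frame("top");cv2.imwrite("pics/top4.png",T[:,:,::-1])
S=manip.grab_frame("side");cv2.imwrite("pics/side4.png",S[:,:,::-1])
o=np.hstack([cv2.resize(T[130:310,150:450],(500,300),interpolation=2),cv2.resize(S[190:390,200:400],(300,300),interpolation=2)])
cv2.imwrite("pics/c4.png",o[:,:,::-1])
```

```text
turn [-0.0022  0.0012 -0.0017] then shift [ 0.0011 -0.0009  0.0974] n 2.0 pos [0.5998 0.3276 0.1269] t 27.05 F [ 0.2 -0.9 -0.8] w 72.4 gf 0.0
```

View pics/c4.png

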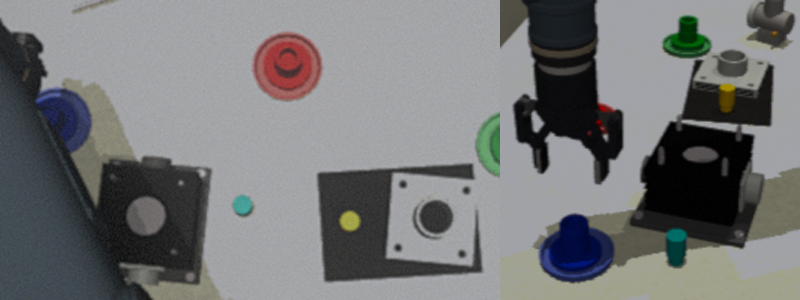

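The crop shows red upright in its dish at (287,67), the cover flat on the mat, the bung upright, and the open bore at (146,216). Now I'll centre blue with two crossed grips.

Request:
{"fn": "send_rows", "kwargs": {
  "steps": [
    [[0.001,-0.001,0,0,0,-0.1745,0.7],[0,0,0,0,0,-0.1745,0.7],[0,0,0,0,0,-0.1745,0.7],[0,0,0,0,0,-0.1745,0.7],[0,0,0,0,0,-0.1745,0.7],[0,0,0,0,0,-0.1745,0.7],[0,0,0.03,0,0,-0.1745,0.7],[0,0,0.03,0,0,-0.1745,0.7],[0,0,0.02,0,0,-0.1745,0.7],[0,0,0,0,0,0,0.7],[0,0,0,0,0,0,0.7]]
  ],
  "grip_force": 20
}}

```text
time_s: 28.52
eef_pos: [0.5992, 0.3297, 0.0483]
tcp_rot: [-0.14, -3.138, -0.0]
ft_force: [0.0, 0.1, -0.3]
grip_width: 0.848
grasp_force: 0.0
```

Run:
```python
from h import *
go(.599,.3287,.0295,175.2)
T=cv2.imread("pics/top4.png");g=cv2.cvtColor(T,6)
r=cv2.GaussianBlur(g,(3,3),0)[242:278,222:256];m=cv2.threshold(r,0,255,cv2.THRESH_OTSU)[1]
c,_=cv2.findContours(m,0,1);e=cv2.fitEllipse(max(c,key=cv2.contourArea));u=(e[0][0]+222,e[0][1]+242);print(e,u,plane("top",u,.1),plane("top",u,0.))
```

```text
turn [ 0.0001 -0.0007 -0.0052] then shift [ 0.0001 -0.001   0.0188] n 1.0 pos [0.5992 0.3297 0.0483] t 28.52 F [ 0.   0.1 -0.3] w 72.1 gf 0.0
((15.31921100616455, 16.99163055419922), (22.015804290771484, 22.440744400024414), 26.522741317749023) (237.31921100616455, 258.9916305541992) [0.45457541 0.17973898 0.1       ] [0.4635634  0.19333366 0.        ]
```

Request:
{"fn": "send_rows", "kwargs": {
  "steps": [
    [[0,-0.001,0.01,0,0,0,0.7],[0,0,0.0075,0,0,0,0.4],[0,0,0,0,0,0,0.1],[0,0,0,0,0,0,-0.5],[0,0,0,0,0,0,-0.5],[0,0,0,0,0,0,-0.5],[0,0,0,0,0,0,-0.5]]
  ],
  "grip_force": 20
}}

```text
time_s: 29.4
eef_pos: [0.5984, 0.3288, 0.0298]
tcp_rot: [-0.133, -3.137, 0.001]
ft_force: [-0.5, 0.6, -1.9]
grip_width: 0.46
grasp_force: 20.5
```

Run:
```python
from h import *
go(.599,.3287,.0295,175.2)
```

```text
turn [-0.0007 -0.0017 -0.0008] then shift [-0.0006 -0.      0.0003] n 1.0 pos [0.5984 0.3288 0.0298] t 29.4 F [-0.5  0.6 -1.9] w 39.1 gf 20.5
```

Request:
{"fn": "send_rows", "kwargs": {
  "steps": [
    [[0,0,0,0,0,0,0.6],[0,0,0,0,0,0,0.6],[0,0,0,0,0,0,0.6],[0,0,0,0,0,0.1745,0.6],[0,0,0,0,0,0.1745,0.6],[0,0,0,0,0,0.1745,0.6],[0,0,0,0,0,0.1745,0.6],[0,0,0,0,0,0.1745,0.6],[0,0,0,0,0,0.1745,0.6],[0,0,0,0,0,0.1745,0.6],[0,0,0,0,0,0.1745,0.6],[0,0,0,0,0,0.1745,0.6]]
  ]
}}

```text
time_s: 30.9
eef_pos: [0.5985, 0.3289, 0.0298]
tcp_rot: [-2.318, -2.119, 0.002]
ft_force: [0.5, 0.1, 0.4]
grip_width: 0.801
grasp_force: 0.0
```

Request:
{"fn": "send_rows", "kwargs": {
  "steps": [
    [[0,0,0,0,0,0,0.6],[0,0,0,0,0,0,0],[0,0,0,0,0,0,-0.5],[0,0,0,0,0,0,-0.5],[0,0,0,0,0,0,-0.5],[0,0,0,0,0,0,-0.5]]
  ],
  "grip_force": 45
}}

```text
time_s: 31.65
eef_pos: [0.5986, 0.3289, 0.0301]
tcp_rot: [-2.312, -2.126, 0.002]
ft_force: [0.0, -0.0, 4.4]
grip_width: 0.457
grasp_force: 45.6
```

Run:
```python
from h import *
go(.599,.3287,.0295,85.2)
```

```text
turn [-0.0012  0.0004 -0.0002] then shift [-0.0001  0.0004  0.0006] n 1.0 pos [0.5986 0.3289 0.0301] t 31.65 F [ 0.  -0.   4.4] w 38.9 gf 45.6
```

Request:
{"fn": "send_rows", "kwargs": {
  "steps": [
    [[0,0,-0.01,0,0,0,-0.5],[0,0,-0.03,0,0,0,-0.5],[0,0,-0.04,0,0,0,-0.5],[0,0,-0.04,0,0,0,-0.5],[0,0,-0.03,0,0,0,-0.5],[0,0,-0.01,0,0,0,-0.5],[0,0,0,0,0,0,-0.5],[0,0,0,0,0,0,-0.5]]
  ]
}}

```text
time_s: 32.65
eef_pos: [0.5981, 0.3286, 0.1881]
tcp_rot: [-2.312, -2.125, 0.006]
ft_force: [-0.1, -0.1, -1.7]
grip_width: 0.455
grasp_force: 45.6
```

Run:
```python
from h import *
go(.4545,.1805,.16,85.2)
```

```text
turn [-0.0038  0.0019 -0.0004] then shift [-0.1596 -0.1307  0.0281] n 5.0 pos [0.5981 0.3286 0.1881] t 32.65 F [-0.1 -0.1 -1.7] w 38.7 gf 45.6
```

Request:
{"fn": "send_rows", "kwargs": {
  "steps": [
    [[-0.0319,-0.0261,0,0,0,0,-0.5],[-0.0319,-0.0261,0,0,0,0,-0.5],[-0.0319,-0.0261,0,0,0,0,-0.5],[-0.0319,-0.0261,0,0,0,0,-0.5],[-0.0319,-0.0261,0,0,0,0,-0.5],[0,0,0.02,0,0,0,-0.5],[0,0,0.02,0,0,0,-0.5],[0,0,0.01,0,0,0,-0.5],[0,0,0,0,0,0,-0.5],[0,0,0,0,0,0,-0.5],[0,0,0,0,0,0,-0.5]]
  ]
}}

```text
time_s: 34.02
eef_pos: [0.4556, 0.1811, 0.1406]
tcp_rot: [-2.313, -2.126, 0.001]
ft_force: [1.3, -0.2, -2.0]
grip_width: 0.458
grasp_force: 45.8
```

Run:
```python
from h import *
go(.4545,.1805,.1211,85.2)
```

```text
turn [-0.0009  0.0002 -0.0004] then shift [-0.0007 -0.001   0.0195] n 1.0 pos [0.4556 0.1811 0.1406] t 34.02 F [ 1.3 -0.2 -2. ] w 38.9 gf 45.8
```

Request:
{"fn": "send_rows", "kwargs": {
  "steps": [
    [[-0.0007,-0.001,0.006,0,0,0,-0.5],[0,0,0.005,0,0,0,-0.5],[0,0,0.003,0,0,0,-0.5],[0,0,0.002,0,0,0,-0.5],[0,0,0.002,0,0,0,-0.5],[0,0,0,0,0,0,-0.5]]
  ]
}}

```text
time_s: 34.78
eef_pos: [0.4541, 0.1804, 0.122]
tcp_rot: [-2.312, -2.125, 0.002]
ft_force: [0.1, 2.1, -2.2]
grip_width: 0.458
grasp_force: 45.8
```

Request:
{"fn": "send_rows", "kwargs": {
  "steps": [
    [[0,0,0.001,0,0,0,-0.5],[0,0,0,0,0,0,-0.5],[0,0,0.001,0,0,0,-0.5],[0,0,0,0,0,0,-0.5]]
  ]
}}

```text
time_s: 35.28
eef_pos: [0.4542, 0.1805, 0.121]
tcp_rot: [-2.312, -2.125, 0.001]
ft_force: [-2.3, 1.6, 8.7]
grip_width: 0.463
grasp_force: 46.7
```

Request:
{"fn": "send_rows", "kwargs": {
  "steps": [
    [[0,0,0,0,0,0,0.3],[0,0,0,0,0,0,0.7],[0,0,0,0,0,0,0.7],[0,0,-0.02,0,0,0,0.7],[0,0,-0.03,0,0,0,1],[0,0,-0.03,0,0,0,1],[0,0,0,0,0,0,1],[-0.04,0.004,0,0,0,0,1],[-0.04,0.004,0,0,0,0,1],[-0.04,0.004,0,0,0,0,1],[-0.04,0.004,0,0,0,0,1],[-0.04,0.004,0,0,0,0,1]]
  ]
}}

```text
time_s: 36.78
eef_pos: [0.4568, -0.0219, 0.1992]
tcp_rot: [-2.312, -2.125, 0.004]
ft_force: [1.0, 0.5, -0.1]
grip_width: 0.998
grasp_force: 0.0
```

Request:
{"fn": "send_rows", "kwargs": {
  "steps": [
    [[-0.04,0.004,0,0,0,0,1],[-0.04,0.004,0,0,0,0,1],[-0.04,0.004,0,0,0,0,1],[-0.04,0.004,0,0,0,0,1],[-0.04,0.004,0,0,0,0,1],[0,0,0.03,0,0,0,1],[0,0,0.04,0,0,0,1],[0,0,0.03,0,0,0,1],[0,0,0,0,0,0,1],[0,0,0,0,0,0,1],[0,0,0,0,0,0,1]]
  ]
}}

```text
time_s: 38.15
eef_pos: [0.4611, -0.222, 0.1015]
tcp_rot: [2.312, 2.125, -0.001]
ft_force: [0.1, 0.0, -0.2]
grip_width: 0.999
grasp_force: 0.0
```

Run:
```python
from h import *
go(.4602,-.2214,.0245,85.2)
S=manip.grab_frame("side");cv2.imwrite("pics/c5.png",cv2.resize(S[225:345,285:405],(480,480),interpolation=2)[:,:,::-1])
```

```text
turn [ 0.0004  0.0013 -0.0003] then shift [ 0.0005 -0.0009  0.077 ] n 2.0 pos [ 0.4611 -0.222   0.1015] t 38.15 F [ 0.1  0.  -0.2] w 84.9 gf 0.0
```

View pics/c5.png

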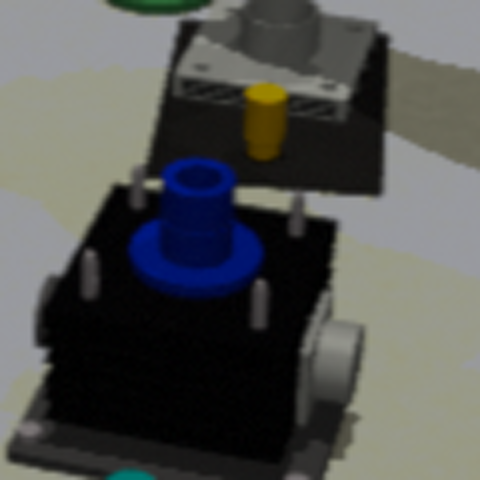

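Blue stands flat in the bore at crop (198,245), between the four studs. Next I'll grip the cover.

Request:
{"fn": "send_rows", "kwargs": {
  "steps": [
    [[0.0005,-0.0009,0.03,0,0,0,1],[0,0,0.025,0,0,0,1],[0,0,0.015,0,0,0,1],[0,0,0.006,0,0,0,1],[0,0,0,0,0,0,1],[0,0,0,0,0,0,0.5],[0,0,0,0,0,0,-0.3],[0,0,0,0,0,0,-0.3],[0,0,0,0,0,0,-0.3],[0,0,0,0,0,0,-0.3]]
  ],
  "grip_force": 70
}}

```text
time_s: 39.45
eef_pos: [0.4599, -0.2214, 0.0253]
tcp_rot: [2.312, 2.126, -0.001]
ft_force: [-1.2, 1.2, 7.2]
grip_width: 0.65
grasp_force: 74.9
```

Run:
```python
from h import *
go(.4602,-.2214,.0245,85.2)
```

```text
turn [-0.0001  0.0011 -0.0003] then shift [-0.      0.0003  0.0008] n 1.0 pos [ 0.4599 -0.2214  0.0253] t 39.45 F [-1.2  1.2  7.2] w 55.3 gf 74.9
```

Request:
{"fn": "send_rows", "kwargs": {
  "steps": [
    [[0,0,-0.01,0,0,0,-0.3],[0,0,-0.03,0,0,0,-0.3],[0,0,-0.045,0,0,0,-0.3],[0,0,-0.045,0,0,0,-0.3],[0,0,-0.04,0,0,0,-0.3],[0,0,-0.015,0,0,0,-0.3],[0.04,-0.004,0,0,0,0,-0.3],[0.04,-0.004,0,0,0,0,-0.3],[0.04,-0.004,0,0,0,0,-0.3],[0.04,-0.004,0,0,0,0,-0.3],[0.04,-0.004,0,0,0,0,-0.3],[0.04,-0.004,0,0,0,0,-0.3]]
  ]
}}

```text
time_s: 40.95
eef_pos: [0.455, 0.0213, 0.2081]
tcp_rot: [-2.312, -2.124, 0.005]
ft_force: [0.2, 0.2, -4.5]
grip_width: 0.647
grasp_force: 76.1
```

Request:
{"fn": "send_rows", "kwargs": {
  "steps": [
    [[0.04,-0.004,0,0,0,0,-0.3],[0.04,-0.004,0,0,0,0,-0.3],[0.04,-0.004,0,0,0,0,-0.3],[0.04,-0.004,0,0,0,0,-0.3],[0,0,0,0,0,0,-0.3],[0,0,0,0,0,0,-0.3],[0,0,0,0,0,0,-0.3],[0,0,0,0,0,0,-0.3]]
  ]
}}

```text
time_s: 41.95
eef_pos: [0.4534, 0.1801, 0.209]
tcp_rot: [-2.314, -2.124, 0.003]
ft_force: [-0.3, -0.5, -4.6]
grip_width: 0.652
grasp_force: 76.0
```

Run:
```python
from h import *
go(.4541,.1808,.1213,85.2)
```

```text
turn [-0.0017  0.0007 -0.0017] then shift [0.0007 0.0006 0.0877] n 2.0 pos [0.4534 0.1801 0.209 ] t 41.95 F [-0.3 -0.5 -4.6] w 55.4 gf 76.0
```

Request:
{"fn": "send_rows", "kwargs": {
  "steps": [
    [[0.0005,0.0005,0.015,0,0,-0.001,-0.3],[0,0,0.02,0,0,0,-0.3],[0,0,0.015,0,0,0,-0.3],[0,0,0.006,0,0,0,-0.3],[0,0,0,0,0,0,-0.3],[0,0,0,0,0,0,-0.3],[0,0,0,0,0,0,-0.3]]
  ]
}}

```text
time_s: 42.82
eef_pos: [0.4542, 0.1815, 0.1536]
tcp_rot: [-2.312, -2.127, 0.001]
ft_force: [0.1, 0.2, -4.7]
grip_width: 0.645
grasp_force: 76.1
```

Run:
```python
from h import *
go(.4541,.1808,.1213,85.2)
```

```text
turn [-0.0007  0.0001  0.0006] then shift [-0.0007 -0.      0.0323] n 1.0 pos [0.4542 0.1815 0.1536] t 42.83 F [ 0.1  0.2 -4.7] w 54.8 gf 76.1
```

Request:
{"fn": "send_rows", "kwargs": {
  "steps": [
    [[-0.0006,0,0.004,0,0,0,-0.3],[0,0,0.004,0,0,0,-0.3],[0,0,0.004,0,0,0,-0.3],[0,0,0,0,0,0,-0.3]]
  ]
}}

```text
time_s: 43.32
eef_pos: [0.4535, 0.1806, 0.1406]
tcp_rot: [-2.311, -2.126, 0.004]
ft_force: [0.5, -1.4, -3.7]
grip_width: 0.649
grasp_force: 76.1
```

Request:
{"fn": "send_rows", "kwargs": {
  "steps": [
    [[0,0,0.005,0,0,0,-0.3],[0,0,0.005,0,0,0,-0.3],[0,0,0.004,0,0,0,-0.3],[0,0,0.003,0,0,0,-0.3],[0,0,0,0,0,0,-0.3],[0,0,0,0,0,0,-0.3]]
  ]
}}

```text
time_s: 44.08
eef_pos: [0.4538, 0.1807, 0.1242]
tcp_rot: [-2.311, -2.127, 0.002]
ft_force: [0.1, -0.6, -4.4]
grip_width: 0.647
grasp_force: 76.0
```

Request:
{"fn": "send_rows", "kwargs": {
  "steps": [
    [[0,0,0.0015,0,0,0,-0.3],[0,0,0.0012,0,0,0,-0.3],[0,0,0,0,0,0,-0.3],[0,0,0.001,0,0,0,-0.3],[0,0,0,0,0,0,-0.3]]
  ]
}}

```text
time_s: 44.7
eef_pos: [0.4538, 0.1807, 0.1213]
tcp_rot: [-2.312, -2.127, 0.001]
ft_force: [-3.1, -1.1, 6.7]
grip_width: 0.649
grasp_force: 77.3
```

The cover is seated at the expected height, with light contact. Release, then fetch the bung.

Request:
{"fn": "send_rows", "kwargs": {
  "steps": [
    [[0,0,0,0,0,0,0.4],[0,0,0,0,0,0,1],[0,0,0,0,0,0,1],[0,0,0,0,0,0,1],[0,0,-0.02,0,0,0,1],[0,0,-0.035,0,0,0,1],[0,0,-0.03,0,0,0,1],[-0.04,0.0034,0,0,0,0,0.8],[-0.04,0.0034,0,0,0,0,0.5],[-0.04,0.0034,0,0,0,0,0.2],[-0.04,0.0034,0,0,0,0,0.2],[-0.04,0.0034,0,0,0,0,0.2]]
  ]
}}

```text
time_s: 46.2
eef_pos: [0.4541, -0.0212, 0.2055]
tcp_rot: [-2.311, -2.127, 0.002]
ft_force: [0.3, 0.1, 0.6]
grip_width: 0.601
grasp_force: 0.0
```

Request:
{"fn": "send_rows", "kwargs": {
  "steps": [
    [[-0.04,0.0034,0,0,0,0,0.2],[-0.04,0.0034,0,0,0,0,0.2],[0,0,0.03,0,0,0,0.2],[0,0,0.045,0,0,0,0.2],[0,0,0.03,0,0,0,0.2],[0,0,0,0,0,0,0.2],[0,0,0,0,0,0,0.2],[0,0,0,0,0,0,0.2]]
  ],
  "grip_force": 25
}}

```text
time_s: 47.2
eef_pos: [0.4552, -0.1005, 0.1019]
tcp_rot: [2.311, 2.127, -0.0]
ft_force: [0.5, 0.2, -0.2]
grip_width: 0.597
grasp_force: 0.0
```

Run:
```python
from h import *
go(.4533,-.1017,.0262,85.2)
S=manip.grab_frame("side");cv2.imwrite("pics/c6.png",cv2.resize(S[225:345,285:405],(480,480),interpolation=2)[:,:,::-1])
```

```text
turn [0.0007 0.0008 0.0007] then shift [-0.0014 -0.0017  0.0757] n 2.0 pos [ 0.4552 -0.1005  0.1019] t 47.2 F [ 0.5  0.2 -0.2] w 50.8 gf 0.0
```

View pics/c6.png

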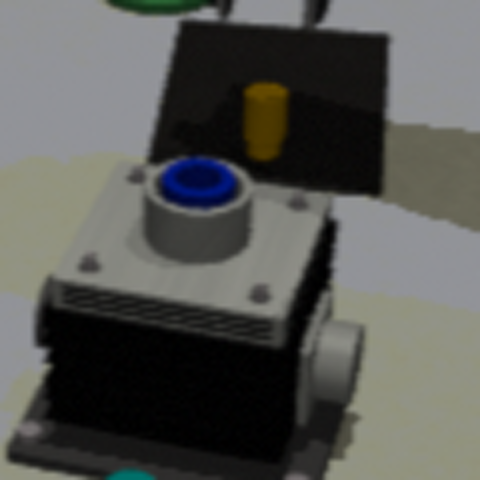

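The crop shows the cover flat with all four studs through its holes and the blue rim in the neck at (198,182). I'll measure the bung's y from the earlier clear top picture.

Run:
```python
from h import *
T=cv2.imread("pics/top4.png")[:,:,::-1].copy()
for q in blobs(T,(20,60,60),(40,255,255),(340,245,380,280),10):
    c=cv2.fitEllipse(max(cv2.findContours(q[3].astype(np.uint8),0,1)[0],key=cv2.contourArea))
    print(q[0],q[1],c,plane("top",q[1],.052),plane("top",c[0],.05))
# cover neck on mat (top z .054), gripped at (.4600,-.2214)
r=cv2.cvtColor(T,cv2.COLOR_RGB2GRAY)[235:285,385:435]
m=(r<80).astype(np.uint8);n,l,st,c=cv2.connectedComponentsWithStats(m)
for i in range(1,n):
    if 150<st[i][4]<1200: print("neckbore",st[i],plane("top",c[i]+[385,235],.054))
```

```text
144 [359.5 262.3] ((359.5, 262.2946472167969), (12.344758033752441, 13.062416076660156), 90.0) [ 0.45408068 -0.09997337  0.052     ] [ 0.4542658  -0.10013228  0.05      ]
neckbore [ 17  16  19  19 282] [ 0.46105484 -0.22109546  0.054     ]
```

Request:
{"fn": "send_rows", "kwargs": {
  "steps": [
    [[0.0001,-0.0017,0.03,0,0,0,0.2],[0,0,0.025,0,0,0,0.2],[0,0,0.015,0,0,0,0.2],[0,0,0.005,0,0,0,0.2],[0,0,0,0,0,0,0],[0,0,0,0,0,0,-0.3],[0,0,0,0,0,0,-0.9],[0,0,0,0,0,0,-0.9],[0,0,0,0,0,0,-0.9]]
  ],
  "grip_force": 30
}}

```text
time_s: 48.38
eef_pos: [0.4529, -0.1002, 0.0264]
tcp_rot: [2.312, 2.127, -0.001]
ft_force: [-0.9, 0.1, 5.6]
grip_width: 0.311
grasp_force: 29.3
```

Run:
```python
from h import *
go(.4533,-.1002,.0262,85.2)
```

```text
turn [-0.0001  0.0007  0.0005] then shift [0.     0.0004 0.0002] n 1.0 pos [ 0.4529 -0.1002  0.0264] t 48.38 F [-0.9  0.1  5.6] w 26.5 gf 29.3
```

Request:
{"fn": "send_rows", "kwargs": {
  "steps": [
    [[0,0,-0.01,0,0,0,-0.9],[0,0,-0.03,0,0,0,-0.9],[0,0,-0.045,0,0,0,-0.9],[0,0,-0.045,0,0,0,-0.9],[0,0,-0.045,0,0,0,-0.9],[0,0,-0.025,0,0,0,-0.9],[0,0,0,0,0,0,-0.9],[0.04,-0.0034,0,0,0,0,-0.9],[0.04,-0.0034,0,0,0,0,-0.9],[0.04,-0.0034,0,0,0,0,-0.9],[0.04,-0.0034,0,0,0,0,-0.9],[0.04,-0.0034,0,0,0,0,-0.9]]
  ]
}}

```text
time_s: 49.88
eef_pos: [0.4516, 0.1019, 0.2246]
tcp_rot: [-2.311, -2.126, 0.004]
ft_force: [1.1, -0.9, -0.2]
grip_width: 0.318
grasp_force: 29.7
```

Request:
{"fn": "send_rows", "kwargs": {
  "steps": [
    [[0.04,-0.0034,0,0,0,0,-0.9],[0.04,-0.0034,0,0,0,0,-0.9],[0,0,0,0,0,0,-0.9],[0,0,0,0,0,0,-0.9],[0,0,0,0,0,0,-0.9],[0,0,0,0,0,0,-0.9]]
  ]
}}

```text
time_s: 50.62
eef_pos: [0.4523, 0.1802, 0.2254]
tcp_rot: [-2.313, -2.125, 0.002]
ft_force: [0.2, 0.2, -0.1]
grip_width: 0.318
grasp_force: 29.7
```

Run:
```python
from h import *
go(.4542,.1806,.178,85.2)
```

```text
turn [-0.0016  0.0006 -0.0007] then shift [0.0006 0.0019 0.0474] n 1.0 pos [0.4523 0.1802 0.2254] t 50.62 F [ 0.2  0.2 -0.1] w 27.0 gf 29.7
```

Request:
{"fn": "send_rows", "kwargs": {
  "steps": [
    [[0.0005,0.0017,0.02,0,0,0,-0.9],[0,0,0.015,0,0,0,-0.9],[0,0,0.006,0,0,0,-0.9],[0,0,0,0,0,0,-0.9],[0,0,0,0,0,0,-0.9],[0,0,0,0,0,0,-0.9]]
  ]
}}

```text
time_s: 51.38
eef_pos: [0.4541, 0.1815, 0.1849]
tcp_rot: [-2.311, -2.127, 0.001]
ft_force: [0.5, 0.4, -0.2]
grip_width: 0.312
grasp_force: 29.7
```

Run:
```python
from h import *
go(.4542,.1806,.1624,85.2)
T=manip.grab_frame("top")
```

```text
turn [-0.0008  0.0001  0.0006] then shift [-0.0009  0.0001  0.0225] n 1.0 pos [0.4541 0.1815 0.1849] t 51.38 F [ 0.5  0.4 -0.2] w 26.5 gf 29.7
```

Request:
{"fn": "send_rows", "kwargs": {
  "steps": [
    [[-0.0008,0,0.005,0,0,0,-0.9],[0,0,0.003,0,0,0,-0.9],[0,0,0.002,0,0,0,-0.9],[0,0,0.002,0,0,0,-0.9],[0,0,0,0,0,0,-0.9],[0,0,0,0,0,0,-0.9]]
  ]
}}

```text
time_s: 52.18
eef_pos: [0.4538, 0.1805, 0.1724]
tcp_rot: [-2.311, -2.127, 0.002]
ft_force: [0.3, -0.7, -1.5]
grip_width: 0.316
grasp_force: 29.7
```

Foot at about 150, already 4 mm inside the well with no contact. Continuing down.

Request:
{"fn": "send_rows", "kwargs": {
  "steps": [
    [[0,0,0.003,0,0,0,-0.9],[0,0,0.003,0,0,0,-0.9],[0,0,0.002,0,0,0,-0.9],[0,0,0.001,0,0,0,-0.9],[0,0,0,0,0,0,-0.9],[0,0,0,0,0,0,-0.9]]
  ]
}}

```text
time_s: 52.92
eef_pos: [0.4537, 0.1805, 0.1634]
tcp_rot: [-2.311, -2.127, 0.003]
ft_force: [0.5, -0.5, -0.7]
grip_width: 0.315
grasp_force: 29.7
```

Request:
{"fn": "send_rows", "kwargs": {
  "steps": [
    [[0,0,0.0007,0,0,0,-0.9],[0,0,0,0,0,0,-0.3],[0,0,0,0,0,0,0.1],[0,0,0,0,0,0,0.1],[0,0,0,0,0,0,0.1],[0,0,-0.02,0,0,0,0.1],[0,0,-0.04,0,0,0,0.1],[0,0,-0.03,0,0,0,0.1],[-0.03,0,0,0,0,0,0.1],[-0.04,0,0,0,0,0,0.1],[-0.05,0,0,0,0,0,0.1],[-0.05,0,0,0,0,0,0.1]]
  ]
}}

```text
time_s: 54.42
eef_pos: [0.4396, 0.0099, 0.2529]
tcp_rot: [-2.311, -2.128, 0.002]
ft_force: [-0.1, -0.7, 0.0]
grip_width: 0.551
grasp_force: 0.0
```

Request:
{"fn": "send_rows", "kwargs": {
  "steps": [
    [[-0.04,0,0,0,0,0,0.1],[-0.04,0,0,0,0,0,0.1],[-0.03,0,0,0,0,0,0.1],[0,0,0,0,0,0,0.1],[0,0,0,0,0,0,0.1],[0,0,0,0,0,0,0.1]]
  ]
}}

```text
time_s: 55.18
eef_pos: [0.4307, -0.0977, 0.2528]
tcp_rot: [-2.31, -2.128, 0.002]
ft_force: [0.2, -0.1, -0.1]
grip_width: 0.552
grasp_force: 0.0
```

Run:
```python
from h import *
T=manip.grab_frame("top");S=manip.grab_frame("side")
o=np.hstack([cv2.resize(T[130:310,100:400],(500,300),interpolation=2),cv2.resize(S[190:390,200:400],(300,300),interpolation=2)])
cv2.imwrite("pics/c7.png",o[:,:,::-1])
for q in blobs(S,(18,120,60),(35,255,255),(310,235,360,290)): print(q[1],q[2])
```

```text
[334.5 261.2] [328 252  14  20]
```

View pics/c7.png

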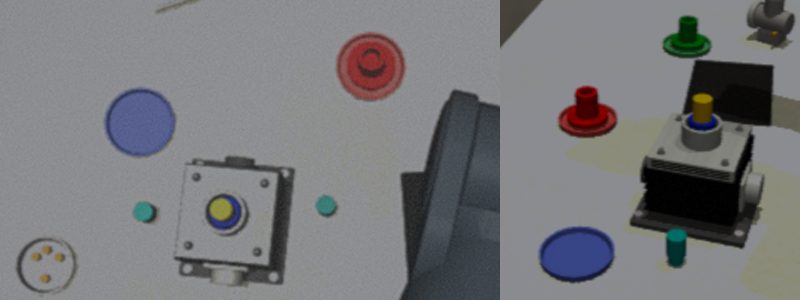

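The picture shows the bung upright in the well with its top at side (335,255), where it started. The cover is flat, red stands in the red dish, the blue dish is empty, and the other parts are untouched. Handing in.

```bash
python3 -c "
from workcell import manip
print(manip.sign_off())"
```

```text
the job is handed in; nothing more can be done
None
```

The job is done and handed in at about 55 s: the blue insert is in the bore, the red one stands in its dish, the cover is down flat over its four studs and the yellow bung is back in its well; sign-off returned no verdict.

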